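# Daily check of a hook scale with the check weight

## Task

Check the hook scale: take the check weight from its round rest, pass its eye over the hook tip and ease it down until the hook alone carries it, then let go and leave it hanging still in the hook's seat for a good second. Then take it off again and stand it gently back in its rest. The spring is delicate: feel for the weight being carried before letting go and lift it off slowly, so that the hook never drops, springs up or is pulled down hard, and do not disturb the stopwatch, the tee piece or the coupler.

Things in the scene. Friction and masses are not known exactly. Their poses are not given: they have to be found in the camera images.
- weight_grip (a point): Centre of the black upright grip block, 18 (x) x 14 (y) x 46 mm high, that tops the loose steel check weight (172 mm tall, 0.2 to 0.8 kg, mass not known beforehand); 149 mm above its foot. Axes: z up, x through the weight's eye, y along its crossbar; the weight is the same after half a turn about z.
- weight_eye (a point): Centre of the underside of the check weight's crossbar, the face that rests on the hook: 33 mm below weight_grip, 116 mm above the foot. Crossbar 10 (x) x 52 (y) x 10 mm high. Below it the closed eye: a window 38 mm wide (y) and 72 mm high, open along x, from 44 to 116 mm above the foot. Axes as weight_grip.
- weight_foot (a point): Centre of the underside of the check weight's foot, a steel disc of 56 mm diameter, 30 mm high.
- scale_hook_nominal (a point): Nominal middle of the hook's flat seat, 195 mm above the bench; fixed to the stand. The real unloaded seat is 15 mm below to 15 mm above this (its zero drifts), x and y exact. Axes: z up, x from the hook's tip to the column (pass the eye over the tip along +x). Seat 20 mm long in x, 12 mm wide, bar 8 mm deep. Front: upturned tip 6 mm thick, 12 mm above the seat. Behind: bar 6 mm higher.
- scale_hook (a joint): How far the spring lets the hook down from its unloaded rest, m; 0 unloaded, grows downward, stop at 0.035. The spring takes 450 N per m (4.5 N per 10 mm) and is damped; its full scale is 12 N (0.027). Faster than 0.06 m/s, up or down, counts as a jerk.
- scale_stand: Stand of the hook scale, fixed: grey base plate 200 x 100 x 12 mm reaching from 40 mm in front of to 160 mm behind the hook seat, aluminium column 30 x 44 mm, 299 mm tall, its front face 113 mm behind the seat; the hook's black carriage, 38 mm wide, 40 mm high, begins 74 mm behind the seat. Origin on the bench straight below the seat, axes as scale_hook_nominal.
- weight_rest_floor (a point): Centre of the inner floor of the weight's rest, a fixed round grey dish, 88 mm outside diameter, 74 mm inside, rim 6 mm above this floor and 10 mm above the bench. The weight's foot stands on this floor.
- stopwatch: Black stopwatch lying on the bench in front of the scale, 61 x 54 x 16 mm, loose, to be left alone. Origin at the centre of its underside.
- tee_piece: Small white plastic hose tee lying on the bench, 37 x 60 x 14 mm, loose, to be left alone. Origin at the centre of its underside.
- coupler_short: White plastic coupler standing on the bench, 28 mm diameter, 46 mm high, loose, to be left alone. Origin at the centre of its underside.
Not all that is in view belongs to the job. What is shaped like the part that bears weight_grip but green or orange is not meant.

How it is judged:
By the outcome, as a careful person would: the job done as asked, in the order asked, and still so for the second after the job is handed in, with the robot touching nothing.
It also fails if it takes over 64 s, if anything falls off the work surface, if the arm or the gripper's body presses on something with over 40 N, if the wrist force passes 120 N, or if a joint passes its speed limit or range.

## Robot

A 7-joint arm with a two-finger parallel gripper is mounted at the origin on a cart in front of the work surface, level with it; the furniture and walls round the work are solid. World frame = base frame: x ahead of the robot, y to its left, z up, the work surface at z = 0. Lengths are in m, angles in rad, forces in N, time in s.
With the tool pointing down it reaches from about 0.4 to 0.85 m from the base axis. Payload 10.4 kg.
Tool frame: the origin (TCP) lies midway between the tips of the shut fingers; the grasp point (between the pads) lies 19 mm behind it (hold_point_z is the distance from the TCP to the grasp point, in m); y points along the fingers, z is the direction in which the jaws open and shut, and the axes are right-handed (so a half turn about y gives the same grasp; the last joint's range is limited). The gripper opens to 87 mm and grips with 3 to 60 N. Pads are 19 mm wide; open, the fingers measure 117 mm over their backs; the gripper's body (75 mm by 190 mm) begins 51 mm behind the grasp point.
Start: joints at [1.116, 0.332, -0.065, 1.46, 0.022, 1.35, -0.088], TCP at [0.262, -0.568, 0.223] pointing down, gripper open.
Joint ranges: [-2.6, 2.6], [-0.5, 2.12], [-1.47, 1.34], [0.16, 2.42], [-1.27, 4.41], [0.06, 2.06], [-2.6, 2.6]. Speed limits (rad/s): [2.22, 2.22, 2.79, 2.79, 3.14, 3.14, 3.14].

## Interface

Orientations are given as a unit quaternion [w, x, y, z].
In Python, from station import * gives the robot as it stands.
- The arm moves only by the shell command python3 -m pendant 'ROWS'. ROWS is JSON, a list of rows, each a list of 7 numbers: the shift along the tool's x, y, z in cm, then the turn, a rotation vector about the tool's x, y, z in degrees, then the closure, from 0 (fully open) to 1 (shut). In form: [[tx, ty, tz, rx, ry, rz, claw], ...]. A call has 1 to 20 rows; each row shifts and turns the commanded pose from where the row before left it, along the tool's axes as they then stand; what a row does not reach is not made up. A row lasts 1/12 s, in which the tool goes at most 41.7 mm and 7.16 degrees, less where a joint would pass 70% of its speed; a pose out of reach is approached as far as the arm can. A call with a gripper value outside its range is refused whole. The fingers move at their own pace and stop on an object; the grip force is fixed at half the most. Time passes only in rows, so rows that do not move let the fingers close. It gives the time, the measured TCP pose, the force and the opening at its end, in the units of the state.
- read_state(): the state, without advancing time (a new reading comes with each control period).
- read_camera(name): name is "scene" or "top" or "wrist"; returns a dict with "frame" (480x640x3 uint8, red, green, blue), "intrinsics" (3x3 intrinsics, pixels), "k1" (the pictures are not rectified: a ray, as slopes to the right and down, at radius r is drawn at 1 + k1 r^2 times it, then the intrinsics apply), "rvec" (rotation vector, rad) and "tvec" (3), from world to camera coordinates, as OpenCV has them. Camera axes: x right, y down, z forward; pixel columns grow to the right and rows downward; lengths in m; the calibration is good to about 2 mm. A picture is of the moment at which its call begins. There is no depth.
- finish_job(): hands the job in, once; it reports no verdict.
The state is a dict: "time_s": time; "joints": joint angles; "qd": joint speeds; "joint_torque": joint torques, N m; "tool_pos": TCP position; "tcp_rot": TCP orientation; "ft_force": force on the tool from outside, world axes, zero at the start; "wrist_torque": the same for the moment, N m; "width": finger opening in m.
Only numpy, scipy, OpenCV 4.12 (cv2) and the standard library are available. Lean on these libraries where they do the work, as an engineer would, in place of code of your own. Each camera call takes 0.05 s, during which the arm holds its last target.

## Working session

There is one attempt and no reset: what is moved stays moved. The work goes in short steps, Python scripts to look and compute and a shell command to move; the robot and the scene stay as the last step left them, time stands still between calls to the robot, and variables do not carry over. Pictures are saved under pics/ and viewed, and the job is handed in when it is done.

```bash
mkdir -p pics; ls; cat > h.py <<'E'
from station import *
import numpy as np, cv2
def snap(n,f):
    c=read_camera(n); cv2.imwrite('pics/'+f+'.png',cv2.cvtColor(c['frame'],cv2.COLOR_RGB2BGR)); return c
E
python3 - <<'E'
from h import *
s=read_state()
for k in s: print(k,np.round(s[k],4))
for n in ['scene','top','wrist']:
    c=snap(n,n+'0'); print(n,c['intrinsics'],c['k1'],c['rvec'],c['tvec'])
    R=cv2.Rodrigues(np.array(c['rvec'],float))[0]; print('cam pos',-R.T@np.array(c['tvec']).ravel())
E
```

```text
pics
time_s 0.0
joints [ 1.1164  0.3329 -0.0647  1.461   0.0216  1.3499 -0.0885]
qd [-0.0025  0.0012  0.0008  0.      0.001  -0.0004  0.    ]
joint_torque [-1.00000e-04 -6.23249e+01  2.43000e-02 -3.89892e+01 -6.14000e-02
  3.98000e-02  2.00000e-04]
tool_pos [ 0.2614 -0.5673  0.2218]
tcp_rot [ 0.1514 -0.1516  0.6912 -0.6902]
ft_force [ 0.5751 -0.4112  0.4364]
wrist_torque [0.0054 0.0228 0.0388]
width 0.0869
scene [[468.95318724   0.         321.65158078]
 [  0.         468.95318724 237.00269372]
 [  0.           0.           1.        ]] -0.06950366335276396 [ 1.33462232 -2.12676608  0.98862527] [0.19045613 0.40133836 0.57277925]
cam pos [-0.07299146  0.25262731  0.6754804 ]
top [[551.21098737   0.         315.06424794]
 [  0.         551.21098737 229.332606  ]
 [  0.           0.           1.        ]] 0.020083158491738338 [ 2.18005494 -2.20317587  0.08952174] [-0.04976288  0.51093951  1.00755054]
cam pos [ 0.43900615 -0.04253295  1.04122916]
wrist [[383.88728387   0.         320.58213589]
 [  0.         383.88728387 235.89935409]
 [  0.           0.           1.        ]] -0.07224183778179634 [-2.41893617  1.54813024  0.24303968] [-0.62322743 -0.0368777   0.39272589]
cam pos [ 0.33777723 -0.53114284  0.38444746]
```

View pics/scene0.png

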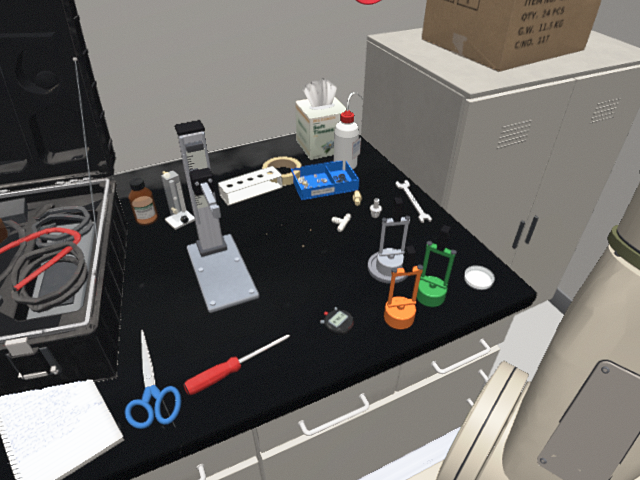

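View pics/top0.png

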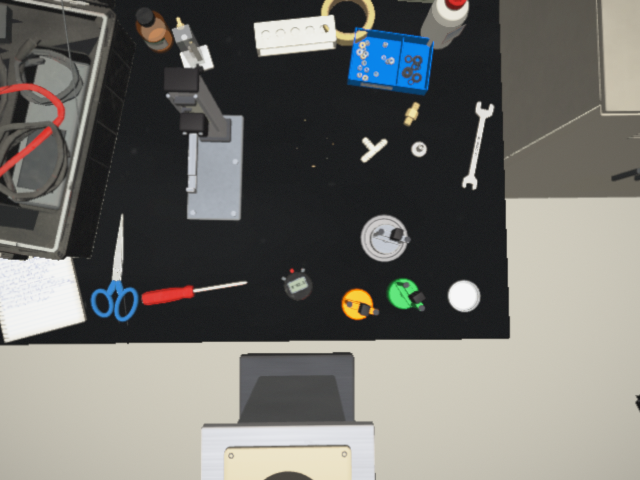

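View pics/wrist0.png

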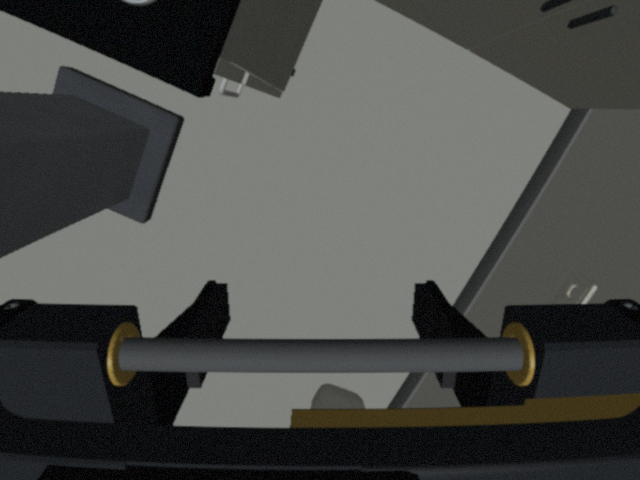

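```bash
python3 - <<'E'
import cv2
t=cv2.imread('pics/top0.png'); s=cv2.imread('pics/scene0.png')
cv2.imwrite('pics/t1.png',cv2.resize(t[50:240,140:280],None,fx=4,fy=3.15*1,interpolation=2)[:600] if 0 else cv2.resize(t[50:240,140:280],None,fx=3,fy=3,interpolation=2))
cv2.imwrite('pics/t2.png',cv2.resize(t[200:330,270:490],None,fx=3.6,fy=3.6,interpolation=2))
cv2.imwrite('pics/s1.png',cv2.resize(s[110:310,150:290],None,fx=3,fy=3,interpolation=2))
cv2.imwrite('pics/s2.png',cv2.resize(s[190:340,310:500],None,fx=4,fy=4,interpolation=2))
E
```

```text
(no output)
```

View pics/t1.png

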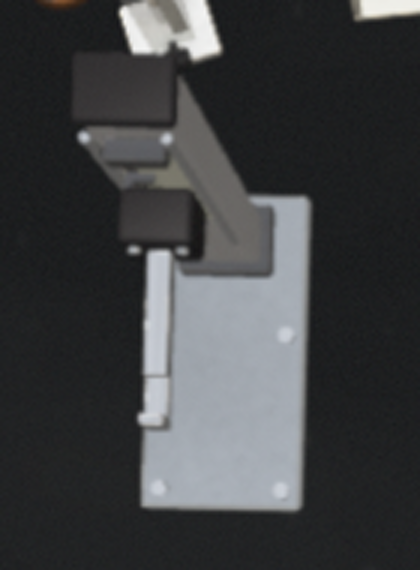

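View pics/t2.png

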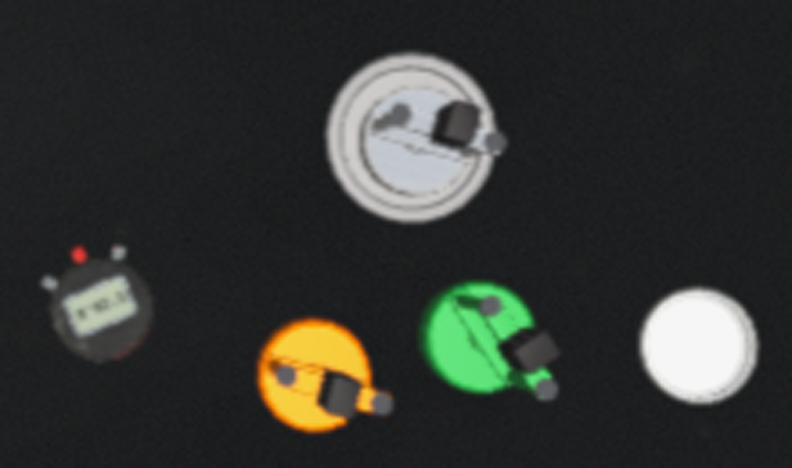

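View pics/s1.png

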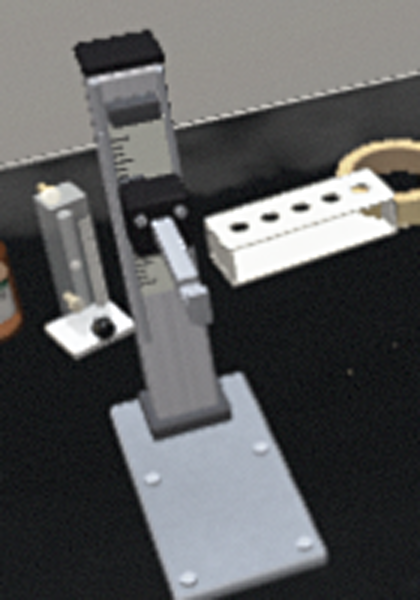

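View pics/s2.png

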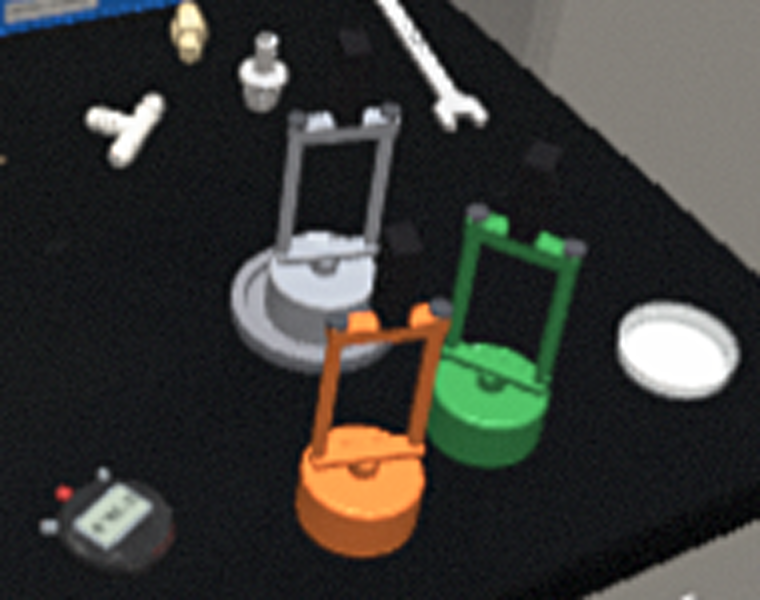

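```bash
cat >> h.py <<'E'
import pickle
def cam(c):
    return dict(K=np.array(c['intrinsics'],float),k1=c['k1'],R=cv2.Rodrigues(np.array(c['rvec'],float))[0],t=np.array(c['tvec'],float).ravel(),rvec=np.array(c['rvec'],float))
def proj(c,P):
    d=np.array([c['k1'],0,0,0,0.])
    return cv2.projectPoints(np.array(P,float).reshape(-1,1,3),c['rvec'],c['t'],c['K'],d)[0].reshape(-1,2)
def onz(c,px,z):
    d=np.array([c['k1'],0,0,0,0.])
    u=cv2.undistortPoints(np.array(px,float).reshape(-1,1,2),c['K'],d).reshape(-1,2)
    r=np.c_[u,np.ones(len(u))]@c['R']; o=-c['R'].T@c['t']
    return o+r*((z-o[2])/r[:,2])[:,None]
E
python3 - <<'E'
from h import *
T=cam(read_camera('top'));S=cam(read_camera('scene'))
pickle.dump((T,S),open('cams.pkl','wb'))
np.set_printoptions(precision=4,suppress=True)
tc=np.array([[310,198],[301,509],[142,507]])/3+[140,50]
print('plate top',onz(T,tc,.012))
sc=np.array([[180,598],[326,556],[240,374],[111,412]])/3+[150,110]
print('plate scene',onz(S,sc,.012))
# dish
d=np.array([[327,137],[496,137],[411,53],[411,222]])/3.6+[270,200]
print('dish',onz(T,d,.010), onz(T,d,.010).mean(0))
print('crossbar posts?',onz(T,np.array([[401,114],[495,142]])/3.6+[270,200],.126))
print('grip top',onz(T,np.array([[463,119]])/3.6+[270,200],.172))
print('foot top',onz(T,np.array([[363,140],[470,140],[418,87],[418,196]])/3.6+[270,200],.034))
print('bar scene ends',onz(S,np.array([[298,122],[390,112]])/4+[310,190],.126))
print('hook tip top',onz(T,np.array([[152,419]])/3+[140,50],.205), 'scene',onz(S,np.array([[195,290]])/3+[150,110],.205))
print('watch',onz(T,np.array([[102,310]])/3.6+[270,200],.016))
print('tee',onz(T,[[373,149]],.01),'coup',onz(T,[[419,149]],.04))
print('orange,green',onz(T,np.array([[315,376],[480,338],[340,395],[530,350]])/3.6+[270,200],.03))
E
```

```text
plate top [[0.7274 0.0783 0.012 ]
 [0.5304 0.0844 0.012 ]
 [0.5326 0.1831 0.012 ]]
plate scene [[0.5293 0.1843 0.012 ]
 [0.5236 0.0905 0.012 ]
 [0.72   0.0853 0.012 ]
 [0.7193 0.1813 0.012 ]]
dish [[ 0.4937 -0.1409  0.01  ]
 [ 0.4928 -0.229   0.01  ]
 [ 0.5372 -0.1855  0.01  ]
 [ 0.449  -0.1838  0.01  ]] [ 0.4932 -0.1848  0.01  ]
crossbar posts? [[ 0.4978 -0.1643  0.126 ]
 [ 0.4844 -0.2075  0.126 ]]
grip top [[ 0.4924 -0.1854  0.172 ]]
foot top [[ 0.4907 -0.1569  0.034 ]
 [ 0.4901 -0.2114  0.034 ]
 [ 0.5175 -0.1854  0.034 ]
 [ 0.4619 -0.1843  0.034 ]]
bar scene ends [[ 0.4982 -0.1621  0.126 ]
 [ 0.4859 -0.206   0.126 ]]
hook tip top [[0.5598 0.1359 0.205 ]] scene [[0.5705 0.1347 0.205 ]]
watch [[ 0.4055 -0.0231  0.016 ]]
tee [[ 0.6625 -0.1668  0.01  ]] coup [[ 0.6552 -0.2479  0.04  ]]
orange,green [[ 0.3716 -0.1308  0.03  ]
 [ 0.3898 -0.2149  0.03  ]
 [ 0.3619 -0.1433  0.03  ]
 [ 0.3834 -0.2401  0.03  ]]
```

```bash
cat >> h.py <<'E'
from scipy.spatial.transform import Rotation as Ro
def rot(s): 
    q=s['tcp_rot']; return Ro.from_quat([q[1],q[2],q[3],q[0]]).as_matrix()
def go(target,yawz,s=None):
    """target TCP pos, desired tool z yaw (deg) with y down; prints shift in tool axes cm and rotvec deg (rows apply turn about tool)"""
    s=s or read_state(); R=rot(s); p=np.array(s['tool_pos'])
    a=np.radians(yawz); z=np.array([np.cos(a),np.sin(a),0]);y=np.array([0,0,-1.]);D=np.c_[np.cross(y,z),y,z]
    print('pos',p.round(4),'d world mm',((target-p)*1000).round(1),'shift tool cm',(R.T@(target-p)*100).round(2),'turn deg',np.degrees(Ro.from_matrix(R.T@D).as_rotvec()).round(2))
    print('axes x,y,z',R.T.round(3).tolist(),'shift in final axes',(D.T@(target-p)*100).round(2),'F',np.round(s['ft_force'],2),'w',round(float(s['width']),4),'t',s['time_s'])
E
python3 - <<'E'
from h import *
np.set_printoptions(precision=4,suppress=True)
go(np.array([.492,-.185,.26]),-106.5)
go(np.array([.492,-.185,.26]),73.5)
T,S=pickle.load(open('cams.pkl','rb'))
# joint fit of stand from plate corners + hook tip; params x,y,yaw, per camera shift dx,dy small prior
from scipy.optimize import least_squares
tc=np.array([[310,198],[301,509],[142,507]])/3+[140,50]
sc=np.array([[180,598],[326,556],[240,374],[111,412]])/3+[150,110]
def f(p,cams='TS'):
    x,y,a=p; R=np.array([[np.cos(a),-np.sin(a)],[np.sin(a),np.cos(a)]])
    P=lambda L:np.c_[(R@np.array(L).T).T+[x,y],np.full(len(L),.012)]
    r=[]
    if 'T' in cams:r.append((proj(T,P([[.16,-.05],[-.04,-.05],[-.04,.05]]))-tc).ravel())
    if 'S' in cams:r.append((proj(S,P([[-.04,.05],[-.04,-.05],[.16,-.05],[.16,.05]]))-sc).ravel())
    return np.concatenate(r)
for c in ['T','S','TS']:
    q=least_squares(lambda p:f(p,c),[.57,.13,0]); print(c,q.x,np.degrees(q.x[2]),q.fun.round(2))
E
```

```text
pos [ 0.2615 -0.5675  0.2222] d world mm [230.5 382.5  37.8] shift tool cm [-36.94  -3.77 -25.09] turn deg [ 0.03 41.24  0.01]
axes x,y,z [[-0.908, -0.419, 0.0], [-0.0, 0.001, -1.0], [0.419, -0.908, -0.001]] shift in final axes [-11.23  -3.78 -43.22] F [ 0.63 -1.33  0.38] w 0.0868 t 0.25
pos [ 0.2615 -0.5675  0.2222] d world mm [230.5 382.5  37.8] shift tool cm [-36.94  -3.77 -25.09] turn deg [   0.02 -138.76   -0.04]
axes x,y,z [[-0.908, -0.419, 0.0], [-0.0, 0.001, -1.0], [0.419, -0.908, -0.001]] shift in final axes [11.23 -3.78 43.22] F [ 0.63 -1.33  0.38] w 0.0868 t 0.25
T [ 0.5706  0.1327 -0.0295] -1.6880705328989303 [ 0.15 -0.9   0.26  0.63 -0.41  0.25]
S [ 0.5643  0.1365 -0.0235] -1.3471764549742085 [-1.04  1.97  1.61 -0.34  0.72 -1.12 -1.33 -1.51]
TS [ 0.5683  0.1344 -0.023 ] -1.3153959178743666 [-1.33  0.11 -0.54  1.68 -1.23  1.65 -0.56  0.1   1.88 -2.11  1.   -2.44
 -0.88 -2.89]
```

```bash
python3 -m pendant '[[-1.2,-0.4,-1.2,0,0,0,0],[-2.25,-0.85,-2.23,0,0,0,0],[-2.25,-0.85,-2.23,0,0,0,0],[-2.25,-0.85,-2.23,0,0,0,0],[-2.25,-0.85,-2.23,0,0,0,0],[-2.25,-0.85,-2.23,0,0,0,0],[-2.25,-0.85,-2.23,0,0,0,0],[-2.25,-0.85,-2.23,0,0,0,0],[-1.2,-0.4,-1.2,0,0,0,0],[0,0,0,0,5.2,0,0],[0,0,0,0,6,0,0],[0,0,0,0,6,0,0],[0,0,0,0,6,0,0],[0,0,0,0,6,0,0],[0,0,0,0,6,0,0],[0,0,0,0,6,0,0]]'
python3 - <<'E'
from h import *
go(np.array([.492,-.185,.26]),-106.5)
E
```

```text
time_s: 1.58
tool_pos: [0.351, -0.3281, 0.29]
tcp_rot: [0.103, -0.103, -0.7, 0.7]
ft_force: [-0.2, -0.6, -0.5]
width: 0.0874
pos [ 0.351  -0.3281  0.29  ] d world mm [141.  143.1 -30. ] shift tool cm [ -9.38   3.   -17.77] turn deg [-0.   -0.26 -0.  ]
axes x,y,z [[-0.958, 0.288, -0.0], [0.0, -0.0, -1.0], [-0.288, -0.958, 0.0]] shift in final axes [ -9.46   3.   -17.72] F [-0.18 -0.57 -0.49] w 0.0874 t 1.5833
```

```bash
python3 -m pendant '[[-0.9,0.3,-1.8,0,0,0,0],[-1.6,0.4,-3.0,0,0,0,0],[-1.6,0.4,-3.0,0,0,0,0],[-1.6,0.5,-3.0,0,0,0,0],[-1.6,0.5,-3.0,0,0,0,0],[-1.3,0.5,-2.4,0,0,0,0],[-0.8,0.4,-1.55,0,0,0,0],[0,0,0,0,0,0,0],[0,0,0,0,0,0,0]]'
python3 - <<'E'
from h import *
go(np.array([.492,-.185,.25]),-106.5)
c=cam(snap('wrist','w1')); 
print(proj(c,[[.492,-.185,.176],[.4978,-.1643,.13],[.4844,-.2075,.13],[.4932,-.1848,.01]]))
E
```

```text
time_s: 2.33
tool_pos: [0.4917, -0.1838, 0.2597]
tcp_rot: [-0.101, 0.1, 0.7, -0.7]
ft_force: [-0.1, -0.3, 0.4]
width: 0.0871
pos [ 0.4917 -0.1838  0.2597] d world mm [ 0.3 -1.2 -9.7] shift tool cm [-0.07  0.97  0.11] turn deg [0.01 0.15 0.05]
axes x,y,z [[-0.96, 0.281, 0.001], [-0.001, 0.0, -1.0], [-0.281, -0.96, -0.0]] shift in final axes [-0.07  0.97  0.11] F [-0.06 -0.28  0.35] w 0.0871 t 2.3333
[[323.73775579 241.86953203]
 [296.16498886 223.56810444]
 [353.27203612 224.43958229]
 [322.16368317 192.11222868]]
```

View pics/w1.png

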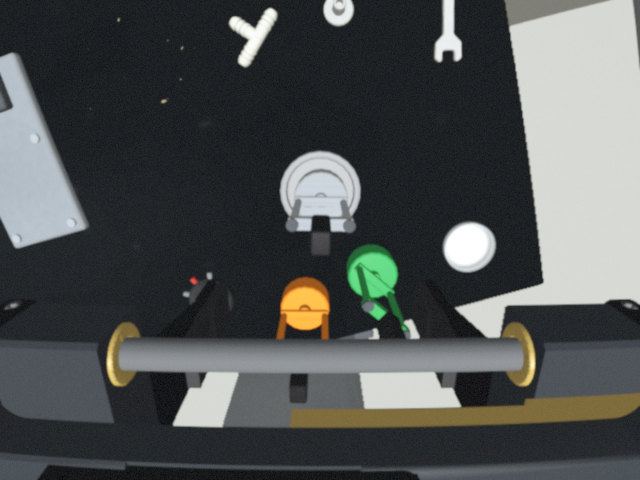

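```bash
python3 - <<'E'
import cv2
im=cv2.imread('pics/w1.png'); cv2.imwrite('pics/w1c.png',cv2.resize(im[140:270,265:375],None,fx=4.5,fy=4.5,interpolation=2))
E
```

```text
(no output)
```

View pics/w1c.png

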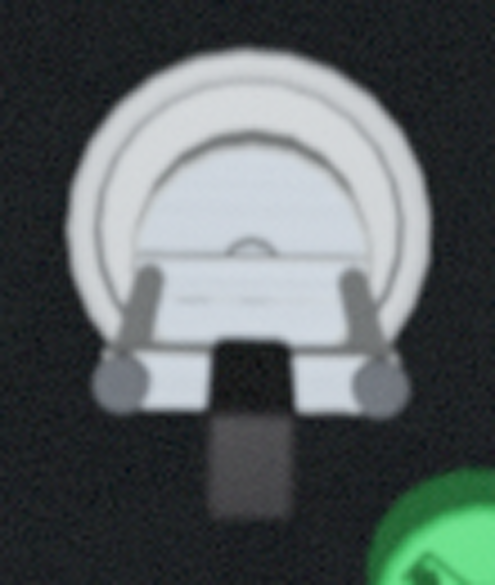

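```bash
python3 - <<'E'
from h import *
c=cam(read_camera('wrist'))
o=np.array([265,140])
f=lambda p,z:print(onz(c,np.array(p)/4.5+o,z).round(4))
f([[250,467],[208,467],[293,467],[250,415],[250,520]],.176)
f([[121,384],[381,388]],.132)
f([[248,230]],.010)
go(np.array([.492,-.185,.137]),-106.5)
E
```

```text
[[ 0.4907 -0.1837  0.176 ]
 [ 0.4925 -0.1776  0.176 ]
 [ 0.4889 -0.1899  0.176 ]
 [ 0.4986 -0.186   0.176 ]
 [ 0.4826 -0.1813  0.176 ]]
[[ 0.4974 -0.1621  0.132 ]
 [ 0.4838 -0.2056  0.132 ]]
[[ 0.4944 -0.1843  0.01  ]]
pos [ 0.4909 -0.1855  0.2602] d world mm [   1.1    0.5 -123.2] shift tool cm [-0.09 12.32 -0.09] turn deg [-0.03 -0.03  0.  ]
axes x,y,z [[-0.959, 0.285, 0.0], [-0.0, -0.001, -1.0], [-0.285, -0.959, 0.001]] shift in final axes [-0.09 12.32 -0.08] F [-0.09  1.47  0.07] w 0.087 t 2.4333
```

```bash
python3 -m pendant '[[-0.05,1.0,-0.05,0,-0.4,0,0],[0,2,0,0,0,0,0],[0,2,0,0,0,0,0],[0,2,0,0,0,0,0],[0,2,0,0,0,0,0],[0,1.5,0,0,0,0,0],[0,1.0,0,0,0,0,0],[0,0.5,0,0,0,0,0],[0,0,0,0,0,0,0.4],[0,0,0,0,0,0,0.4],[0,0,0,0,0,0,0.4],[0,0,0,0,0,0,0.4]]'
python3 - <<'E'
from h import *
go(np.array([.491,-.1845,.14]),-106.9)
c=cam(snap('wrist','w2')); 
E
```

```text
time_s: 3.43
tool_pos: [0.4926, -0.1844, 0.141]
tcp_rot: [0.098, -0.099, -0.7, 0.7]
ft_force: [-0.4, 0.2, 0.2]
width: 0.0681
pos [ 0.4926 -0.1844  0.141 ] d world mm [-1.6 -0.1 -1. ] shift tool cm [0.15 0.1  0.06] turn deg [-0.01  0.84 -0.09]
axes x,y,z [[-0.961, 0.277, -0.002], [0.001, -0.001, -1.0], [-0.277, -0.961, 0.0]] shift in final axes [0.15 0.1  0.06] F [-0.37  0.21  0.24] w 0.0681 t 3.4333
```

View pics/w2.png

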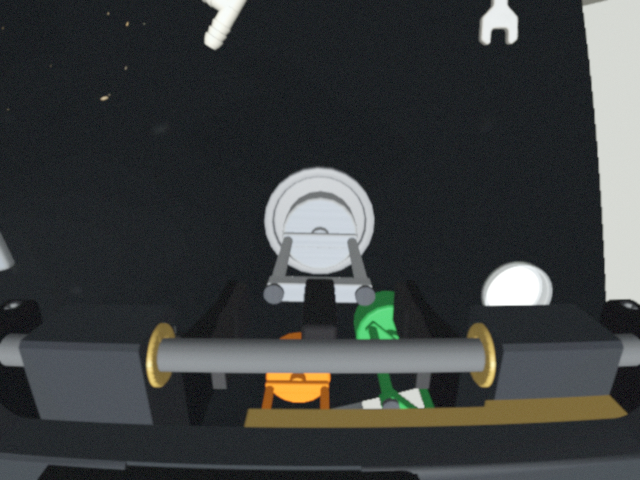

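```bash
python3 -m pendant '[[0.1,0,0,0,1.0,0,0.7],[0,0,0,0,0,0,0.75],[0,0,0,0,0,0,0.8],[0,0,0,0,0,0,0.85],[0,0,0,0,0,0,0.9],[0,0,0,0,0,0,1],[0,0,0,0,0,0,1],[0,0,0,0,0,0,1],[0,0,0,0,0,0,1],[0,0,0,0,0,0,1]]'
python3 - <<'E'
from h import *
go(np.array([.491,-.1845,.14]),-106.9)
print(read_state()['wrist_torque'])
E
```

```text
time_s: 4.32
tool_pos: [0.4911, -0.1839, 0.14]
tcp_rot: [0.105, -0.105, -0.699, 0.699]
ft_force: [0.7, -0.0, -1.4]
width: 0.0137
pos [ 0.4911 -0.1839  0.14  ] d world mm [-0.1 -0.6  0. ] shift tool cm [-0.   -0.    0.06] turn deg [-0.   -0.16  0.  ]
axes x,y,z [[-0.956, 0.293, 0.0], [-0.0, -0.0, -1.0], [-0.293, -0.956, 0.0]] shift in final axes [-0.   -0.    0.06] F [ 0.71 -0.02 -1.44] w 0.0137 t 4.3167
[ 0.03268425 -0.05825003 -0.00032735]
```

```bash
python3 -m pendant '[[0,-0.2,0,0,0,0,1],[0,-0.4,0,0,0,0,1],[0,-0.8,0,0,0,0,1],[0,-1.5,0,0,0,0,1],[0,-2,0,0,0,0,1],[0,-2,0,0,0,0,1],[0,-2,0,0,0,0,1],[0,-2,0,0,0,0,1],[0,-1.5,0,0,0,0,1],[0,-0.6,0,0,0,0,1],[0,0,0,0,0,0,1],[0,0,0,0,0,0,1],[0,0,0,0,0,0,1]]'
python3 - <<'E'
from h import *
a=np.radians(-1.5)
h=np.array([.5695,.1335])
go(np.array([*(h-.11*np.array([np.cos(a),np.sin(a)])),.265]),-91.5)
print(read_state()['wrist_torque'])
E
```

```text
time_s: 5.4
tool_pos: [0.4906, -0.1838, 0.2689]
tcp_rot: [-0.105, 0.104, 0.699, -0.699]
ft_force: [-0.5, -0.4, -2.6]
width: 0.0135
pos [ 0.4906 -0.1838  0.2689] d world mm [-31.1 320.2  -3.9] shift tool cm [ 12.36   0.42 -29.69] turn deg [  0.02 -15.56   0.1 ]
axes x,y,z [[-0.956, 0.293, 0.002], [-0.002, 0.001, -1.0], [-0.293, -0.956, -0.0]] shift in final axes [  3.95   0.39 -31.92] F [-0.5  -0.44 -2.62] w 0.0135 t 5.4
[ 0.0891314  -0.00687952 -0.02611385]
```

```bash
python3 -m pendant '[[0.4,0,-1,0,0,0,1],[0.9,0,-2,0,0,0,1],[1.24,0,-3,0,0,0,1],[1.24,0,-3,0,0,0,1],[1.24,0,-3,0,0,0,1],[1.24,0,-3,0,0,0,1],[1.24,0,-3,0,0,0,1],[1.24,0,-3,0,0,0,1],[1.24,0,-3,0,0,0,1],[1.24,0,-3,0,0,0,1],[0.9,0,-2,0,-2,0,1],[0.4,0,-0.7,0,-4,0,1],[0,0,0,0,-5,0,1],[0,0,0,0,-3,0,1],[0,0,0,0,-1.5,0,1],[0,0,0,0,0,0,1],[0,0,0,0,0,0,1]]'
python3 - <<'E'
from h import *
a=np.radians(-1.5)
h=np.array([.5695,.1335])
go(np.array([*(h-.11*np.array([np.cos(a),np.sin(a)])),.255]),-91.5)
for n in ['wrist','scene','top']:
    c=cam(snap(n,n+'3')); pickle.dump(c,open(n+'3.pkl','wb'))
E
```

```text
time_s: 6.82
tool_pos: [0.4577, 0.1371, 0.2695]
tcp_rot: [0.01, -0.01, -0.707, 0.707]
ft_force: [0.2, 0.4, -2.3]
width: 0.0137
pos [0.4577 0.1371 0.2695] d world mm [  1.8  -0.7 -14.5] shift tool cm [-0.18  1.45  0.07] turn deg [-0.01 -0.09  0.04]
axes x,y,z [[-1.0, 0.028, 0.001], [-0.001, -0.0, -1.0], [-0.028, -1.0, 0.0]] shift in final axes [-0.18  1.45  0.07] F [ 0.16  0.38 -2.27] w 0.0137 t 6.8167
```

View pics/wrist3.png

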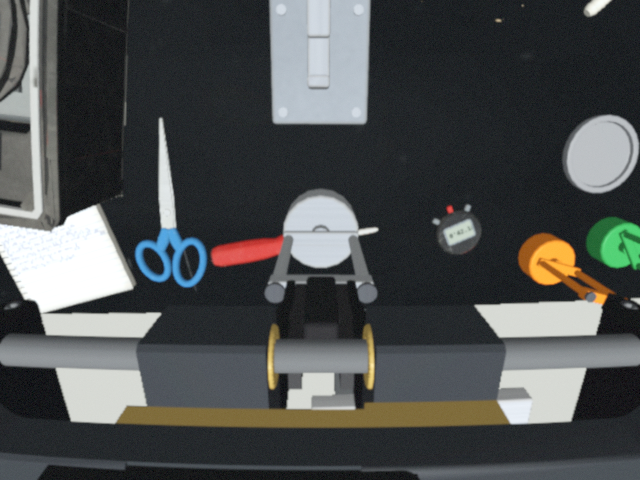

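View pics/scene3.png

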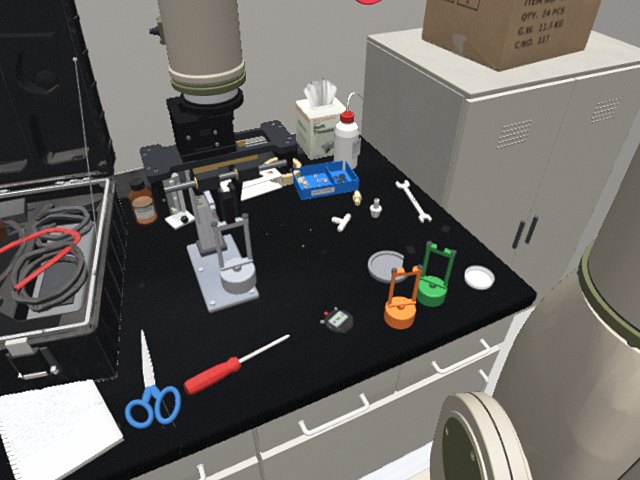

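View pics/top3.png

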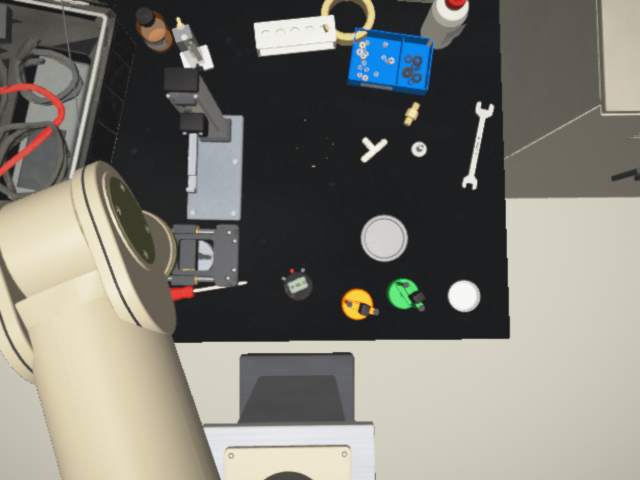

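```bash
python3 - <<'E'
import cv2
im=cv2.imread('pics/wrist3.png'); cv2.imwrite('pics/w3c.png',cv2.resize(im[0:130,260:380],None,fx=4.5,fy=4.5,interpolation=2))
E
```

```text
(no output)
```

View pics/w3c.png

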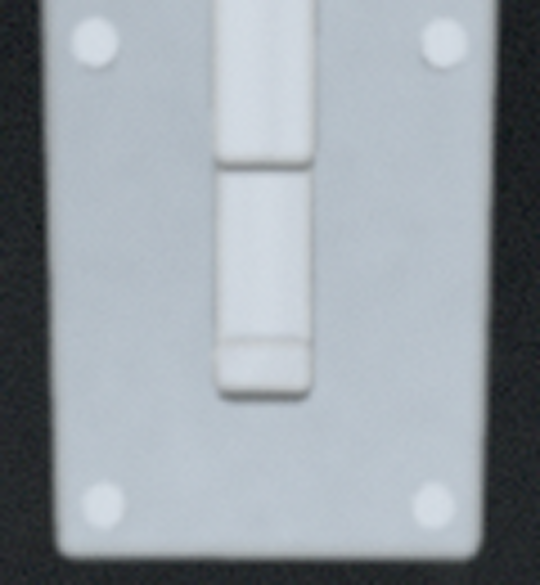

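```bash
python3 - <<'E'
from h import *
from scipy.optimize import least_squares
c=pickle.load(open('wrist3.pkl','rb'))
px=np.array([[55,557],[484,557],[217,390],[312,390],[217,342],[310,342],[215,160],[313,160]])/4.5+[260,0]
def f(p):
    x,y,a,z=p;R=np.array([[np.cos(a),-np.sin(a)],[np.sin(a),np.cos(a)]])
    L=np.array([[-.04,.05,.012],[-.04,-.05,.012],[-.016,.006,z+.012],[-.016,-.006,z+.012],[-.010,.006,z+.012],[-.010,-.006,z+.012],[.01,.006,z+.006],[.01,-.006,z+.006]])
    P=np.c_[(R@L[:,:2].T).T+[x,y],L[:,2]]
    return (proj(c,P)-px).ravel()
for s in [1]:
    q=least_squares(f,[.57,.13,0,.195]);print(q.x.round(4),np.degrees(q.x[2]),q.fun.round(2))
w=lambda p,z:print(onz(c,p,z).round(4))
w([[320,230]],.2695-.106); w([[275,293],[367,293]],.2695-.006)
E
```

```text
[ 0.5717  0.1361 -0.026   0.2044] -1.4887783163732289 [ 0.24  0.19 -0.57  0.03 -0.81  0.23  0.72  0.19 -0.92 -1.04  1.21 -1.08
 -0.47  0.83  0.44  0.78]
[[0.4603 0.1386 0.1635]]
[[0.4593 0.1603 0.2635]
 [0.4581 0.1157 0.2635]]
```

```bash
python3 -m pendant '[[-0.5,0.2,0,0,0,0,1],[-1.2,0.3,0,0,0,0,1],[-1.5,0,0,0,0,0,1],[-1.5,0,-0.1,0,0,0,1],[-1.5,0,0,0,0,0,1],[-1.5,0,0,0,0,0,1],[-1.2,0,0,0,0,0,1],[-1.0,0,0,0,0,0,1],[-0.8,0,0,0,0,0,1],[-0.4,0,0,0,0,0,1],[-0.2,0,0,0,0,0,1],[0,0,0,0,0,0,1],[0,0,0,0,0,0,1]]'
python3 - <<'E'
from h import *
F=[]
for n in ['wrist','scene','wrist']:
    c=cam(snap(n,n+'4')); pickle.dump(c,open(n+'4.pkl','wb')); F.append(read_state()['ft_force'])
print(np.round(F,2))
go(np.array([.5717,.1361,.23]),-91.5)
E
```

```text
time_s: 8.05
tool_pos: [0.571, 0.1348, 0.2652]
tcp_rot: [0.009, -0.01, -0.707, 0.707]
ft_force: [0.0, -0.2, -2.7]
width: 0.0136
[[ 0.32 -0.07 -2.01]
 [ 0.38  0.14 -2.93]
 [-0.63  0.21 -2.24]]
pos [0.571  0.1347 0.2653] d world mm [  0.7   1.4 -35.3] shift tool cm [-0.06  3.53 -0.15] turn deg [-0.02 -0.05 -0.02]
axes x,y,z [[-1.0, 0.027, -0.0], [0.0, -0.0, -1.0], [-0.027, -1.0, 0.0]] shift in final axes [-0.07  3.53 -0.14] F [-0.63  0.21 -2.24] w 0.0141 t 8.2
```

View pics/wrist4.png

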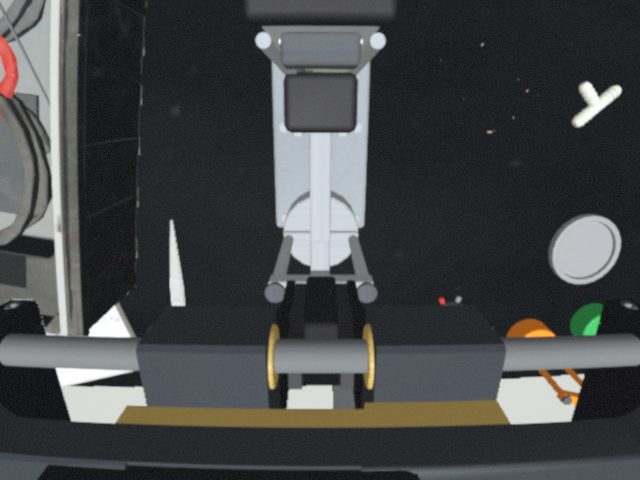

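View pics/scene4.png

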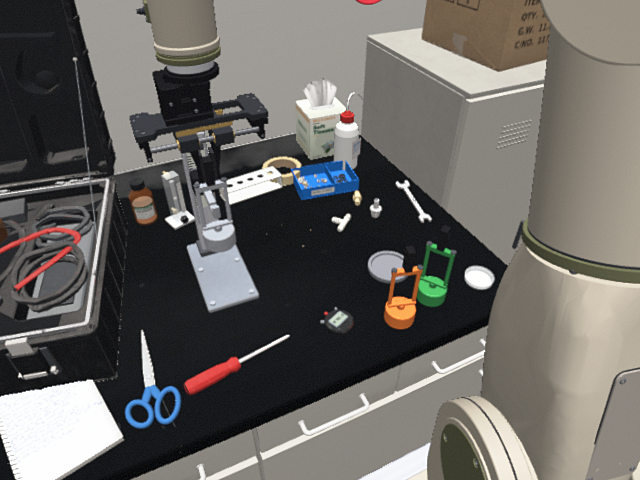

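```bash
python3 - <<'E'
from h import *
c=pickle.load(open('wrist4.pkl','rb'))
im=cv2.imread('pics/wrist4.png'); cv2.imwrite('pics/w4c.png',cv2.resize(im[180:310,260:380],None,fx=4.5,fy=4.5,interpolation=2))
for z in (.2,.204,.21,.214): print(z,onz(c,[[320,242],[310,242],[330,242]],z).round(4).tolist())
print(onz(c,[[275,292],[367,292]],.2595))
im=cv2.imread('pics/scene4.png'); cv2.imwrite('pics/s4c.png',cv2.resize(im[150:270,160:270],None,fx=5,fy=5,interpolation=2))
E
```

```text
0.2 [[0.5782, 0.136, 0.2], [0.5783, 0.1423, 0.2], [0.578, 0.1298, 0.2]]
0.204 [[0.5795, 0.136, 0.204], [0.5797, 0.1421, 0.204], [0.5793, 0.1298, 0.204]]
0.21 [[0.5815, 0.1359, 0.21], [0.5817, 0.1419, 0.21], [0.5814, 0.1299, 0.21]]
0.214 [[0.5829, 0.1359, 0.214], [0.583, 0.1418, 0.214], [0.5827, 0.13, 0.214]]
[[0.57321675 0.15787701 0.2595    ]
 [0.57202327 0.11333011 0.2595    ]]
```

View pics/w4c.png

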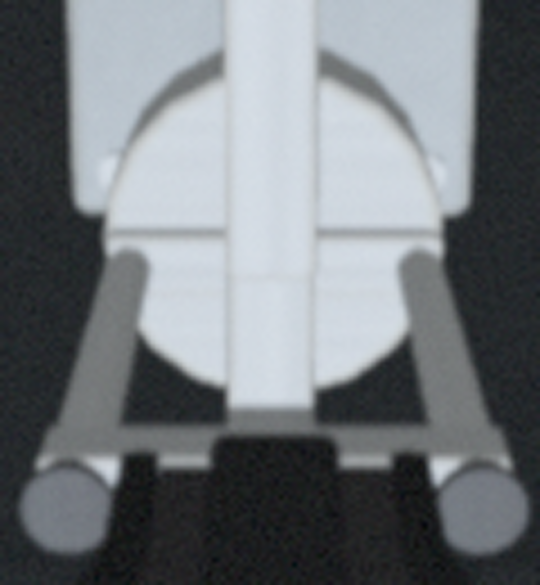

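View pics/s4c.png

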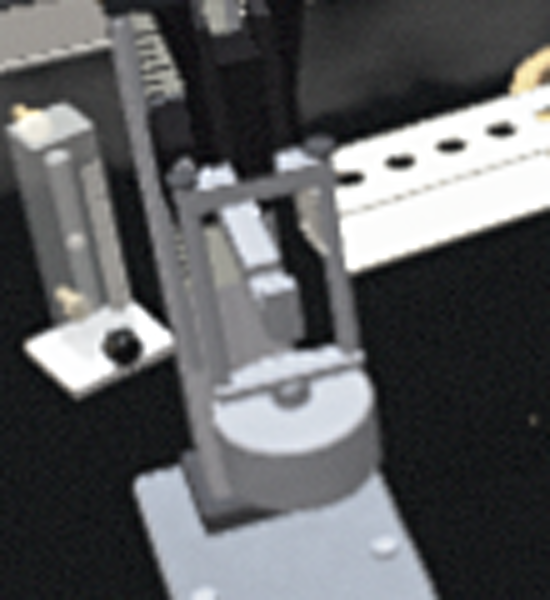

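```bash
cat > favg.py <<'E'
from h import *
F=[];P=[];tq=[]
for i in range(8):
    read_camera('wrist'); s=read_state(); F.append(s['ft_force']);P.append(s['tool_pos']);tq.append(s['wrist_torque'])
print('F',np.mean(F,0).round(2),'sd',np.std(F,0).round(2),'P',np.mean(P,0).round(4),'tq',np.mean(tq,0).round(3),'w',s['width'],'t',s['time_s'])
E
python3 favg.py
python3 -m pendant '[[0,0.3,0,0,0,0,1],[0,0.5,0,0,0,0,1],[0,0.5,0,0,0,0,1],[0,0.5,0,0,0,0,1],[0,0.4,0,0,0,0,1],[0,0.2,0,0,0,0,1],[0,0.2,0,0,0,0,1],[0,0.2,0,0,0,0,1],[0,0.0,0,0,0,0,1]]'
python3 favg.py
```

```text
F [-0.14 -0.22 -2.4 ] sd [0.62 0.42 0.44] P [0.5712 0.1346 0.2652] tq [ 0.032  0.012 -0.   ] w 0.01418986639925317 t 8.6
time_s: 9.35
tool_pos: [0.5712, 0.1346, 0.2367]
tcp_rot: [0.01, -0.01, -0.707, 0.707]
ft_force: [0.5, -0.5, -2.6]
width: 0.0143
F [ 0.07  0.14 -2.74] sd [0.56 0.58 0.36] P [0.5714 0.1346 0.2372] tq [ 0.042  0.035 -0.016] w 0.013970778728836997 t 9.75
```

```bash

python3 -m pendant '[[0,0.15,0,0,0,0,1],[0,0.15,0,0,0,0,1],[0,0.15,0,0,0,0,1],[0,0.15,0,0,0,0,1],[0,0.0,0,0,0,0,1]]'
python3 favg.py
python3 -m pendant '[[0,0.1,0,0,0,0,1],[0,0.1,0,0,0,0,1],[0,0.1,0,0,0,0,1],[0,0.0,0,0,0,0,1]]'
python3 favg.py
```

```text
time_s: 10.17
tool_pos: [0.5711, 0.1345, 0.2306]
tcp_rot: [0.01, -0.009, -0.707, 0.707]
ft_force: [0.4, 0.6, -3.0]
width: 0.0137
F [ 0.05 -0.07 -2.49] sd [0.61 0.5  0.47] P [0.5713 0.1346 0.231 ] tq [0.036 0.028 0.021] w 0.01378687734585626 t 10.5667
time_s: 10.9
tool_pos: [0.5712, 0.1345, 0.2277]
tcp_rot: [0.01, -0.01, -0.707, 0.707]
ft_force: [-0.9, 0.4, -2.2]
width: 0.0138
F [-0.27  0.15 -2.38] sd [0.37 0.44 0.39] P [0.5713 0.1346 0.228 ] tq [0.038 0.018 0.008] w 0.01375906225058613 t 11.3
```

```bash

python3 -m pendant '[[0,0.1,0,0,0,0,1],[0,0.1,0,0,0,0,1],[0,0.1,0,0,0,0,1],[0,0.0,0,0,0,0,1]]'
python3 favg.py
python3 -m pendant '[[0,0.1,0,0,0,0,1],[0,0.1,0,0,0,0,1],[0,0,0,0,0,0,1]]'
python3 favg.py
```

```text
time_s: 11.63
tool_pos: [0.5712, 0.1345, 0.2247]
tcp_rot: [0.01, -0.01, -0.707, 0.707]
ft_force: [0.1, 0.9, -1.7]
width: 0.0137
F [ 0.05  0.55 -2.72] sd [0.4  0.59 0.42] P [0.5713 0.1346 0.225 ] tq [0.044 0.028 0.009] w 0.013630166365749421 t 12.0333
time_s: 12.28
tool_pos: [0.5714, 0.1346, 0.2229]
tcp_rot: [0.01, -0.01, -0.707, 0.707]
ft_force: [-0.7, -0.0, -1.3]
width: 0.0139
F [ 0.32 -0.43 -1.56] sd [0.44 0.46 0.39] P [0.5714 0.1346 0.2231] tq [ 0.045 -0.05   0.002] w 0.01394180682248069 t 12.6833
```

```bash

python3 -m pendant '[[0,0.1,0,0,0,0,1],[0,0.1,0,0,0,0,1],[0,0,0,0,0,0,1]]'
python3 favg.py
python3 -m pendant '[[0,0.05,0,0,0,0,1],[0,0.05,0,0,0,0,1],[0,0,0,0,0,0,1]]'
python3 favg.py
```

```text
time_s: 12.93
tool_pos: [0.5714, 0.1346, 0.2209]
tcp_rot: [-0.01, 0.01, 0.707, -0.707]
ft_force: [-0.1, 0.7, -0.5]
width: 0.0136
F [ 0.45  0.06 -0.91] sd [0.74 0.34 0.54] P [0.5714 0.1346 0.2211] tq [ 0.058 -0.077 -0.018] w 0.013918620826259375 t 13.3333
time_s: 13.58
tool_pos: [0.5714, 0.1346, 0.22]
tcp_rot: [0.01, -0.01, -0.707, 0.707]
ft_force: [0.4, 0.7, -0.0]
width: 0.0139
F [0.65 0.38 0.02] sd [0.46 0.52 0.37] P [0.5714 0.1346 0.2201] tq [ 0.086 -0.142  0.005] w 0.013887057354783915 t 13.9833
```

```bash

python3 -m pendant '[[-0.03,0.03,0,0,0,0,1],[0,0,0,0,0,0,1]]'
python3 favg.py
python3 - <<'E'
from h import *
im=cv2.imread('pics/wrist4.png')
c=read_camera('wrist');a=cv2.cvtColor(c['frame'],cv2.COLOR_RGB2BGR)
cv2.imwrite('pics/w5c.png',cv2.resize(a[180:310,260:380],None,fx=4.5,fy=4.5,interpolation=2))
c=read_camera('scene');a=cv2.cvtColor(c['frame'],cv2.COLOR_RGB2BGR)
cv2.imwrite('pics/s5c.png',cv2.resize(a[150:270,160:270],None,fx=5,fy=5,interpolation=2))
E
```

```text
time_s: 14.15
tool_pos: [0.5714, 0.1347, 0.2196]
tcp_rot: [0.01, -0.009, -0.707, 0.707]
ft_force: [-0.4, 1.0, 0.1]
width: 0.0138
F [-1.05  0.   -0.02] sd [0.55 0.37 0.54] P [0.5714 0.1346 0.2196] tq [ 0.086  0.304 -0.004] w 0.013885655150518091 t 14.55
```

View pics/w5c.png

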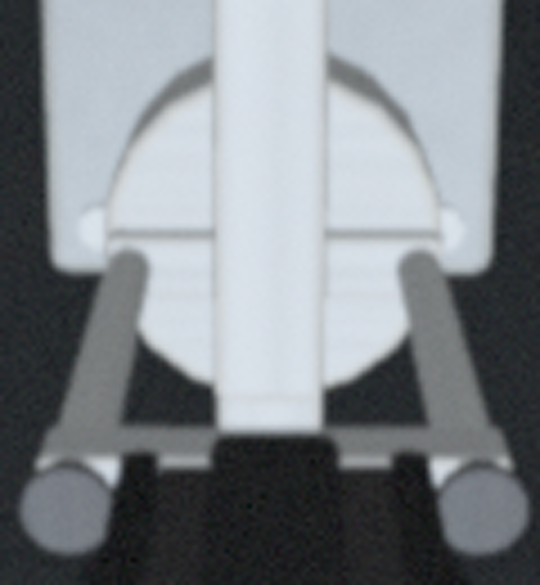

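View pics/s5c.png

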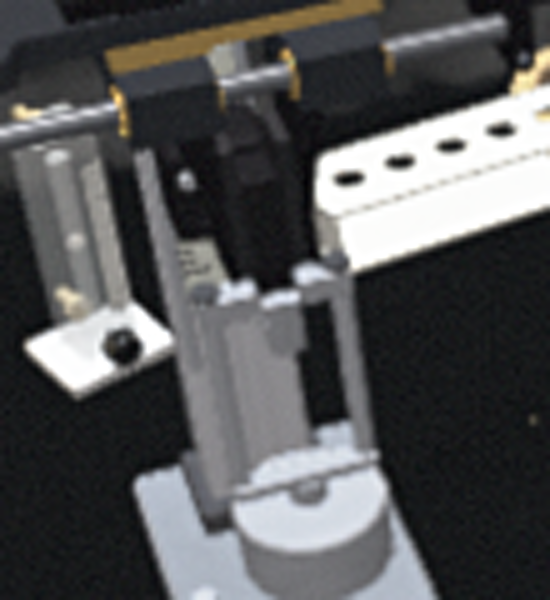

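```bash

python3 -m pendant '[[0.018,0.0,0,0,0,0,1],[0,0,0,0,0,0,1]]'
python3 favg.py
```

```text
time_s: 14.82
tool_pos: [0.5714, 0.1346, 0.2198]
tcp_rot: [0.01, -0.01, -0.707, 0.707]
ft_force: [0.4, 0.4, 0.5]
width: 0.0137
F [-1.12  0.2  -0.62] sd [0.34 0.41 0.38] P [0.5714 0.1346 0.2197] tq [ 0.112  0.305 -0.024] w 0.013621932989576008 t 15.2167
```

```bash

python3 -m pendant '[[0.02,0.03,0,0,0,0,1],[0,0,0,0,0,0,1],[0,0,0,0,0,0,1]]'
python3 favg.py; python3 favg.py
```

```text
time_s: 15.47
tool_pos: [0.5714, 0.1346, 0.2195]
tcp_rot: [-0.01, 0.01, 0.707, -0.707]
ft_force: [-0.6, 0.2, -0.1]
width: 0.0137
F [0.46 0.35 0.08] sd [0.42 0.28 0.3 ] P [0.5714 0.1346 0.2195] tq [ 0.181 -0.086 -0.005] w 0.013858753533451862 t 15.8667
F [1.15 0.58 0.35] sd [0.34 0.47 0.48] P [0.5713 0.1346 0.2195] tq [ 0.194 -0.244  0.002] w 0.013810267657278982 t 16.2667
```

```bash

python3 -m pendant '[[0,0,0,0,0,0,0.83],[0,0,0,0,0,0,0.81],[0,0,0,0,0,0,0.79],[0,0,0,0,0,0,0.77],[0,0,0,0,0,0,0.74],[0,0,0,0,0,0,0.7],[0,0,0,0,0,0,0.66],[0,0,0,0,0,0,0.6],[0,0,0,0,0,0,0.55],[0,0,0,0,0,0,0.55]]'
python3 favg.py
python3 - <<'E'
from h import *
c=read_camera('wrist');a=cv2.cvtColor(c['frame'],cv2.COLOR_RGB2BGR)
cv2.imwrite('pics/w6.png',a)
c=read_camera('scene');b=cv2.cvtColor(c['frame'],cv2.COLOR_RGB2BGR)
x=cv2.resize(a[200:330,260:380],None,fx=4,fy=4,interpolation=2)[:520];y=cv2.resize(b[150:270,200-40:200+40],None,fx=4,fy=4,interpolation=2)
y=cv2.copyMakeBorder(y,0,40,0,0,0); cv2.imwrite('pics/c6.png',np.hstack([x,y]))
E
```

```text
time_s: 17.1
tool_pos: [0.5712, 0.1346, 0.2194]
tcp_rot: [0.01, -0.01, -0.707, 0.707]
ft_force: [1.5, -0.8, 0.2]
width: 0.0372
F [ 0.22 -0.15 -0.05] sd [0.2  0.54 0.67] P [0.5712 0.1346 0.2194] tq [0.026 0.013 0.001] w 0.0390085209737775 t 17.5
```

View pics/c6.png

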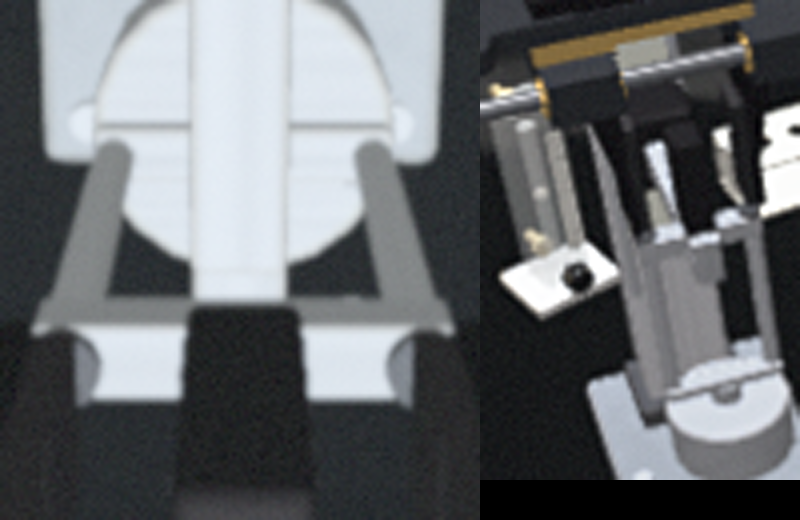

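View pics/w6.png

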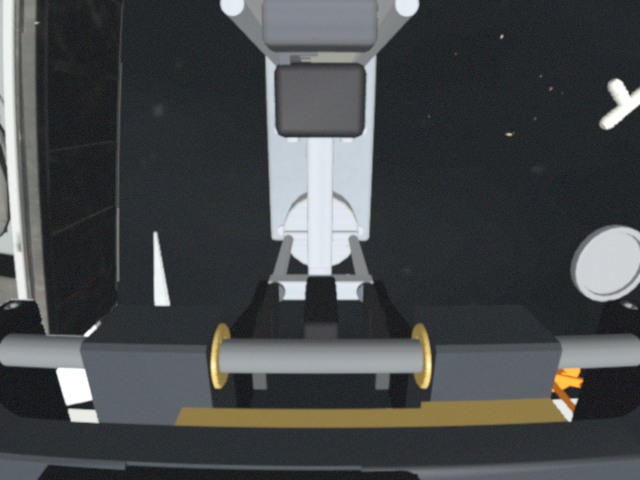

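```bash

python3 -m pendant '[[0,0,0,0,0,0,0.55],[0,0,0,0,0,0,0.55],[0,0,0,0,0,0,0.55],[0,0,0,0,0,0,0.55],[0,0,0,0,0,0,0.55],[0,0,0,0,0,0,0.55],[0,0,0,0,0,0,0.55],[0,0,0,0,0,0,0.55],[0,0,0,0,0,0,0.55],[0,0,0,0,0,0,0.55],[0,0,0,0,0,0,0.55],[0,0,0,0,0,0,0.55],[0,0,0,0,0,0,0.55],[0,0,0,0,0,0,0.55],[0,0,0,0,0,0,0.55],[0,0,0,0,0,0,0.55],[0,0,0,0,0,0,0.55],[0,0,0,0,0,0,0.55]]'
python3 - <<'E'
from h import *
old=cv2.imread('pics/w6.png').astype(int)
prev=None
for i in range(6):
    a=cv2.cvtColor(read_camera('wrist')['frame'],cv2.COLOR_RGB2BGR).astype(int)[220:300,270:370]
    print(abs(a-old[220:300,270:370]).mean().round(2), None if prev is None else abs(a-prev).mean().round(2)); prev=a
print(read_state()['time_s'])
E
```

```text
time_s: 19.1
tool_pos: [0.5712, 0.1346, 0.2194]
tcp_rot: [0.01, -0.01, -0.707, 0.707]
ft_force: [0.3, -0.4, -0.4]
width: 0.039
1.81 None
1.77 1.57
1.66 1.75
1.56 1.62
1.59 1.64
1.79 1.72
19.4
```

```bash

python3 -m pendant '[[0,0,0,0,0,0,0.6],[0,0,0,0,0,0,0.65],[0,0,0,0,0,0,0.7],[0,0,0,0,0,0,0.74],[0,0,0,0,0,0,0.78],[0,0,0,0,0,0,0.81],[0,0,0,0,0,0,0.83],[0,0,0,0,0,0,0.84],[0,0,0,0,0,0,0.86],[0,0,0,0,0,0,0.9],[0,0,0,0,0,0,1],[0,0,0,0,0,0,1],[0,0,0,0,0,0,1],[0,0,0,0,0,0,1]]'
python3 favg.py
python3 -m pendant '[[0,-0.05,0,0,0,0,1],[0,-0.1,0,0,0,0,1],[0,-0.1,0,0,0,0,1],[0,-0.05,0,0,0,0,1],[0,0,0,0,0,0,1]]'
python3 favg.py
```

```text
time_s: 20.57
tool_pos: [0.5712, 0.1346, 0.2194]
tcp_rot: [0.01, -0.01, -0.707, 0.707]
ft_force: [-0.8, -0.1, 0.2]
width: 0.0137
F [-0.11  0.53 -0.09] sd [0.39 0.51 0.51] P [0.5712 0.1346 0.2194] tq [0.116 0.028 0.007] w 0.013622757948157036 t 20.9667
time_s: 21.38
tool_pos: [0.5712, 0.1346, 0.2225]
tcp_rot: [0.01, -0.01, -0.707, 0.707]
ft_force: [-0.8, 1.1, -1.2]
width: 0.0135
F [ 0.35  0.78 -1.08] sd [0.61 0.39 0.55] P [0.5712 0.1346 0.2224] tq [ 0.182 -0.062  0.009] w 0.014077661826401968 t 21.7833
```

```bash

python3 -m pendant '[[0,-0.1,0,0,0,0,1],[0,-0.1,0,0,0,0,1],[0,-0.1,0,0,0,0,1],[0,-0.1,0,0,0,0,1],[0,-0.1,0,0,0,0,1],[0,-0.1,0,0,0,0,1],[0,-0.1,0,0,0,0,1],[0,-0.15,0,0,0,0,1],[0,-0.2,0,0,0,0,1],[0,-0.3,0,0,0,0,1],[0,-0.4,0,0,0,0,1],[0,-0.5,0,0,0,0,1],[0,-0.5,0,0,0,0,1],[0,-0.5,0,0,0,0,1],[0,-0.5,0,0,0,0,1],[0,-0.4,0,0,0,0,1],[0,-0.2,0,0,0,0,1],[0,0,0,0,0,0,1],[0,0,0,0,0,0,1]]'
python3 favg.py
python3 - <<'E'
from h import *
c=read_camera('wrist');a=cv2.cvtColor(c['frame'],cv2.COLOR_RGB2BGR)
cv2.imwrite('pics/w7.png',a)
E
```

```text
time_s: 23.37
tool_pos: [0.5712, 0.1346, 0.2659]
tcp_rot: [0.01, -0.01, -0.707, 0.707]
ft_force: [0.8, -0.3, -2.6]
width: 0.0139
F [ 0.22 -0.04 -2.64] sd [0.31 0.42 0.37] P [0.5711 0.1346 0.2657] tq [0.042 0.039 0.   ] w 0.01360423512934082 t 23.7667
```

View pics/w7.png

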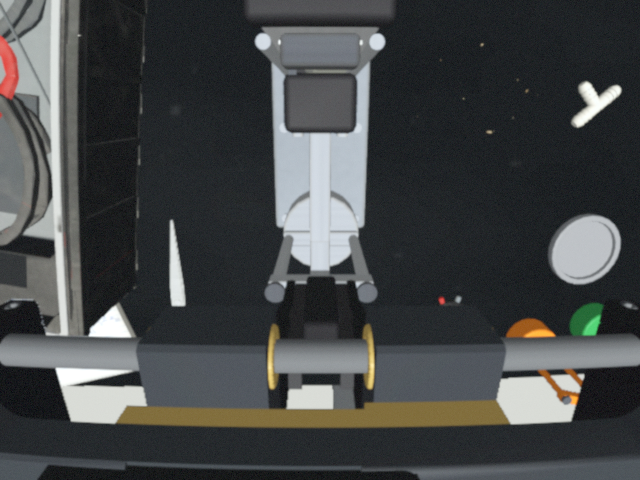

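```bash
python3 -m pendant '[[0.4,0,0,0,0,0,1],[0.8,0,0,0,0,0,1],[1.2,0,0,0,0,0,1],[1.5,0,0,0,0,0,1],[1.5,0,0,0,0,0,1],[1.5,0,0,0,0,0,1],[1.5,0,0,0,0,0,1],[1.2,0,0,0,0,0,1],[0.9,0,0,0,0,0,1],[0.6,0,0,0,0,0,1],[0.3,0,0,0,0,0,1],[0,-0.3,0.5,0,2,0,1],[0,-0.3,1,0,4,0,1],[0,0,1,0,5,0,1],[0,0,1,0,3,0,1],[0,0,0.5,0,1.5,0,1],[0,0,0,0,0,0,1]]'
python3 - <<'E'
from h import *
go(np.array([.493,-.1845,.272]),-107)
E
```

```text
time_s: 25.23
tool_pos: [0.452, 0.0969, 0.272]
tcp_rot: [0.106, -0.106, -0.699, 0.699]
ft_force: [-0.2, -0.5, -3.7]
width: 0.0137
pos [0.452  0.0969 0.272 ] d world mm [  41.  -281.4    0. ] shift tool cm [-1.227e+01  1.000e-02  2.565e+01] turn deg [-0.02 -0.27 -0.01]
axes x,y,z [[-0.955, 0.297, -0.0], [0.0, -0.0, -1.0], [-0.297, -0.955, 0.0]] shift in final axes [-12.15  -0.    25.71] F [-0.17 -0.5  -3.75] w 0.0137 t 25.2333
```

```bash
python3 -m pendant '[[-0.5,0,1,0,0,0,1],[-0.95,0,2,0,0,0,1],[-1.4,0,3,0,0,0,1],[-1.4,0,3,0,0,0,1],[-1.4,0,3,0,0,0,1],[-1.4,0,3,0,0,0,1],[-1.4,0,3,0,0,0,1],[-1.4,0,3,0,0,0,1],[-1.05,0,2,0,0,0,1],[-0.8,0,1.5,0,-0.3,0,1],[-0.5,0,0.8,0,0,0,1],[0,0,0.3,0,0,0,1],[0,0,0,0,0,0,1],[0,0,0,0,0,0,1],[0,0,0,0,0,0,1]]'
python3 - <<'E'
from h import *
c=cam(snap('wrist','w8')); pickle.dump(c,open('w8.pkl','wb'))
go(np.array([.493,-.1845,.15]),-107)
E
```

```text
time_s: 26.48
tool_pos: [0.4935, -0.1808, 0.2722]
tcp_rot: [-0.102, 0.102, 0.7, -0.7]
ft_force: [-1.1, 0.3, -2.4]
width: 0.0136
pos [ 0.4934 -0.181   0.2722] d world mm [  -0.4   -3.5 -122.2] shift tool cm [-0.05 12.22  0.35] turn deg [ 0.    0.35 -0.02]
axes x,y,z [[-0.958, 0.286, -0.0], [0.0, -0.0, -1.0], [-0.286, -0.958, -0.0]] shift in final axes [-0.06 12.22  0.35] F [ 0.32  0.31 -2.39] w 0.0139 t 26.5333
```

View pics/w8.png

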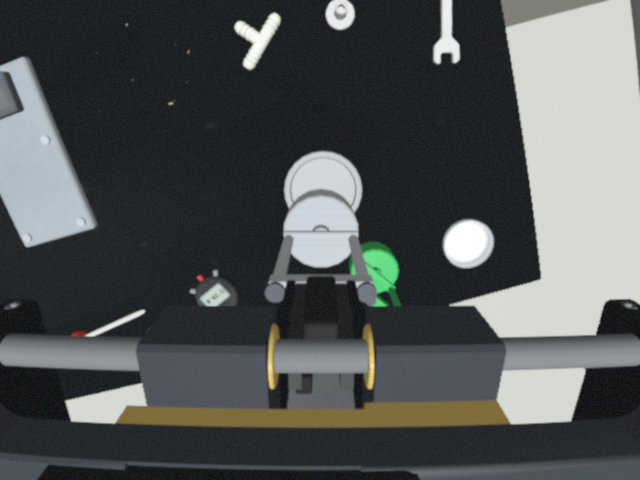

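```bash
python3 - <<'E'
from h import *
c=pickle.load(open('w8.pkl','rb')); print(onz(c,[[323,190]],.01))
E
python3 -m pendant '[[0,0.5,0.35,0,0.3,0,1],[0,1,0,0,0,0,1],[0,1.5,0,0,0,0,1],[0,2,0,0,0,0,1],[0,2,0,0,0,0,1],[0,2,0,0,0,0,1],[0,1.5,0,0,0,0,1],[0,0.9,0,0,0,0,1],[0,0.5,0,0,0,0,1],[0,0.2,0,0,0,0,1],[0,0,0,0,0,0,1],[0,0,0,0,0,0,1]]'
python3 - <<'E'
from h import *
c=cam(snap('wrist','w9')); pickle.dump(c,open('w9.pkl','wb'))
go(np.array([.493,-.1845,.14]),-107)
E
python3 favg.py
```

```text
[[ 0.49487139 -0.18287984  0.01      ]]
time_s: 27.53
tool_pos: [0.4928, -0.1857, 0.1517]
tcp_rot: [0.104, -0.105, -0.699, 0.699]
ft_force: [-0.6, 0.5, -2.4]
width: 0.0138
pos [ 0.4928 -0.1858  0.1518] d world mm [  0.2   1.3 -11.8] shift tool cm [ 0.02  1.18 -0.13] turn deg [-0.01 -0.06 -0.09]
axes x,y,z [[-0.956, 0.293, -0.002], [0.001, -0.001, -1.0], [-0.293, -0.956, 0.0]] shift in final axes [ 0.02  1.18 -0.13] F [-0.04 -0.33 -2.28] w 0.0136 t 27.5833
F [-0.12 -0.24 -2.28] sd [0.59 0.28 0.41] P [ 0.4925 -0.1857  0.1514] tq [0.061 0.032 0.01 ] w 0.01337581064467044 t 27.9833
```

View pics/w9.png

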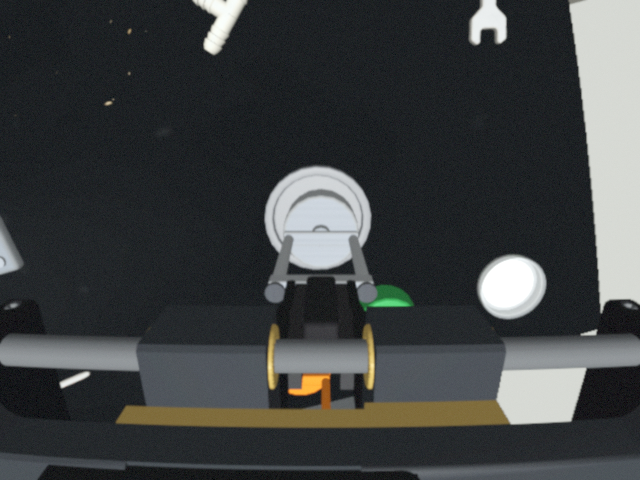

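```bash

python3 -m pendant '[[-0.1,0.15,-0.12,0,0,0,1],[0,0.2,0,0,0,0,1],[0,0.2,0,0,0,0,1],[0,0.2,0,0,0,0,1],[0,0.1,0,0,0,0,1],[0,0.05,0,0,0,0,1],[0,0.05,0,0,0,0,1],[0,0,0,0,0,0,1]]'
python3 favg.py
python3 -m pendant '[[0,0.05,0,0,0,0,1],[0,0.05,0,0,0,0,1],[0,0,0,0,0,0,1]]'
python3 favg.py
```

```text
time_s: 28.65
tool_pos: [0.4936, -0.1848, 0.1414]
tcp_rot: [0.105, -0.105, -0.699, 0.699]
ft_force: [0.4, 0.3, -2.6]
width: 0.0139
F [ 0.3   0.17 -2.48] sd [0.49 0.39 0.58] P [ 0.4936 -0.1848  0.1415] tq [ 0.056  0.012 -0.004] w 0.013627090149658497 t 29.05
time_s: 29.3
tool_pos: [0.4935, -0.1848, 0.1403]
tcp_rot: [0.105, -0.105, -0.699, 0.699]
ft_force: [-0.0, -0.8, -2.9]
width: 0.0136
F [ 0.16 -0.   -2.25] sd [0.41 0.31 0.55] P [ 0.4936 -0.1848  0.1404] tq [ 0.05   0.022 -0.015] w 0.014420668160411682 t 29.7
```

```bash

python3 -m pendant '[[0,0.03,0,0,0,0,1],[0,0.03,0,0,0,0,1],[0,0,0,0,0,0,1]]'
python3 favg.py
python3 -m pendant '[[0,0.03,0,0,0,0,1],[0,0.02,0,0,0,0,1],[0,0,0,0,0,0,1]]'
python3 favg.py
```

```text
time_s: 29.95
tool_pos: [0.4937, -0.1848, 0.1399]
tcp_rot: [0.105, -0.105, -0.699, 0.699]
ft_force: [-0.1, -0.5, -1.6]
width: 0.014
F [ 0.29  0.46 -1.35] sd [0.59 0.44 0.52] P [ 0.4937 -0.1848  0.1399] tq [ 0.067 -0.037  0.004] w 0.013693511881150542 t 30.35
time_s: 30.6
tool_pos: [0.4938, -0.1849, 0.1399]
tcp_rot: [0.105, -0.105, -0.699, 0.699]
ft_force: [-1.3, 0.5, 4.9]
width: 0.0137
F [-1.35  0.58  5.25] sd [0.47 0.59 0.42] P [ 0.4939 -0.1848  0.1399] tq [ 0.236  0.369 -0.009] w 0.014036935570194243 t 31.0
```

```bash

python3 -m pendant '[[0,-0.035,0,0,0,0,1],[0,0,0,0,0,0,1],[0,0,0,0,0,0,1]]'
python3 favg.py
```

```text
time_s: 31.25
tool_pos: [0.4938, -0.1848, 0.1399]
tcp_rot: [0.105, -0.105, -0.699, 0.699]
ft_force: [-0.2, 0.1, 4.3]
width: 0.0138
F [-0.47  1.01  4.66] sd [0.36 0.62 0.48] P [ 0.4937 -0.1848  0.1399] tq [0.211 0.135 0.003] w 0.013940814906745678 t 31.65
```

```bash

python3 -m pendant '[[0,-0.015,0,0,0,0,1],[0,0,0,0,0,0,0.83],[0,0,0,0,0,0,0.8],[0,0,0,0,0,0,0.77],[0,0,0,0,0,0,0.74],[0,0,0,0,0,0,0.7],[0,0,0,0,0,0,0.65],[0,0,0,0,0,0,0.55],[0,0,0,0,0,0,0.4],[0,0,0,0,0,0,0.3],[0,0,0,0,0,0,0.3],[0,0,0,0,0,0,0.3],[0,0,0,0,0,0,0.3]]'
python3 - <<'E'
from h import *
snap('wrist','w10'); go(np.array([.493,-.1845,.14]),-107)
E
```

```text
time_s: 32.73
tool_pos: [0.4936, -0.1848, 0.1399]
tcp_rot: [0.105, -0.105, -0.699, 0.699]
ft_force: [-0.3, -0.3, 0.6]
width: 0.0585
pos [ 0.4936 -0.1848  0.1398] d world mm [-0.6  0.3  0.2] shift tool cm [ 0.06 -0.02 -0.01] turn deg [-0.   -0.06 -0.  ]
axes x,y,z [[-0.956, 0.293, -0.0], [0.0, -0.0, -1.0], [-0.293, -0.956, 0.0]] shift in final axes [ 0.06 -0.02 -0.01] F [ 0.01 -0.2  -0.18] w 0.0593 t 32.7833
```

View pics/w10.png

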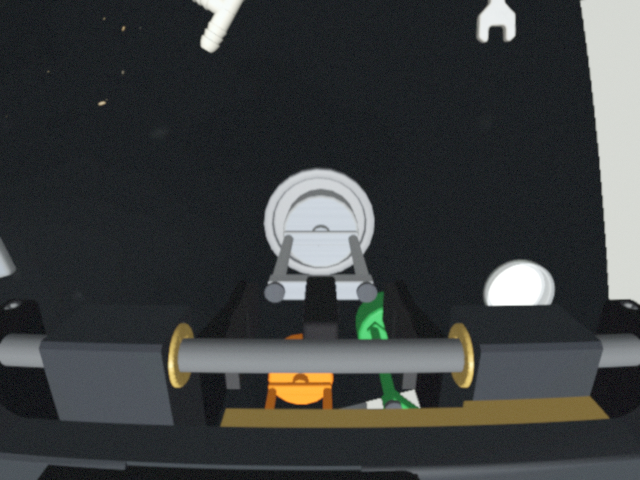

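Standing centred in the rest, with the fingers clear. Retreat straight up.

```bash

python3 -m pendant '[[0,-0.5,0,0,0,0,0.3],[0,-1,0,0,0,0,0.3],[0,-2,0,0,0,0,0.2],[0,-2,0,0,0,0,0.1],[0,-2,0,0,0,0,0],[0,-2,0,0,0,0,0],[0,-2,0,0,0,0,0],[0,-1.5,0,0,0,0,0],[0,-0.5,0,0,0,0,0],[0,0,0,0,0,0,0],[0,0,0,0,0,0,0],[0,0,0,0,0,0,0],[0,0,0,0,0,0,0],[0,0,0,0,0,0,0]]'
python3 - <<'E'
from h import *
snap('wrist','w11');snap('scene','s11')
E
```

```text
time_s: 33.95
tool_pos: [0.4932, -0.1847, 0.274]
tcp_rot: [-0.105, 0.104, 0.699, -0.699]
ft_force: [0.5, 0.1, -0.0]
width: 0.087
```

View pics/w11.png

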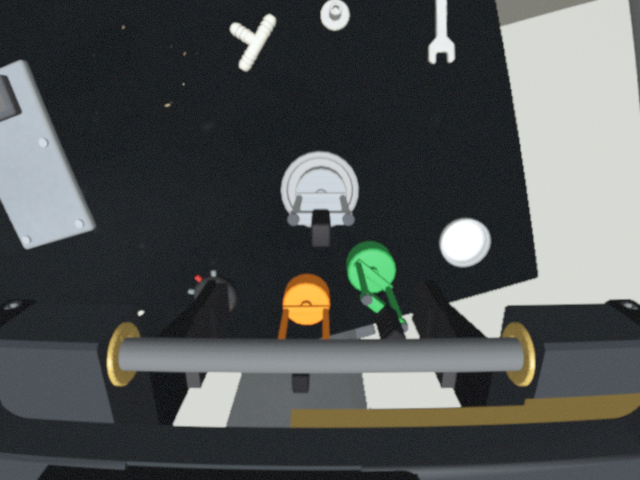

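View pics/s11.png

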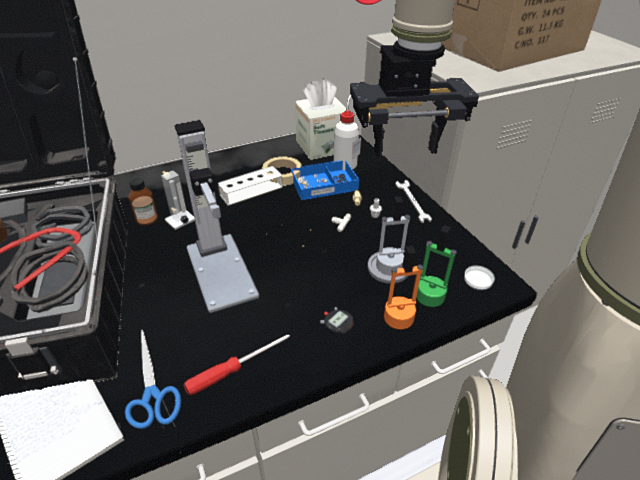

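The weight stands upright in the dish (wrist image, around (320,190)). In the scene view the stopwatch, tee and coupler sit where they started, and the gripper is clear of everything.

```bash
python3 -c "
from station import *
print(finish_job())"
```

```text
the job is handed in; nothing more can be done
None
```

The check weight was hung on the hook, left hanging free, then lifted off slowly and stood back in its rest. I handed the job in at about 34 s of the 64 s allowed.

- **Carrying:** The weight pulled about 2.55 N (about 0.26 kg). It first touched the hook with the seat at about 0.205 m. I lowered it about 5.7 mm more until the wrist force read near 0 N, then opened the fingers slowly. At the moment of release there was still a sideways force of up to about 1 N that I could not settle to zero.
- **Hanging:** It hung free in the middle of the seat, with about 12 mm to each finger, for about 2.5 s. The wrist pictures showed no movement beyond camera noise.
- **Taking off:** After regripping I lifted at 12 mm/s or less until the hook was unloaded. I have no reading of the hook's own speed, so I can't confirm directly that it never jerked.
- **Standing back:** As the foot touched the floor of the rest, the push briefly reached about 5 N. I eased off slightly before opening the fingers.
- **Last checks:** The last pictures show the weight upright in its rest and the hook back up. The stopwatch, tee and coupler look unmoved, which I judged by eye. The gripper was open about 10 cm above the weight, touching nothing.

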